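Finish turning the cheeses

ROBOT

A 6-joint arm with a two-finger parallel gripper is mounted at the origin on the work surface. World frame = base frame: x ahead of the robot, y to its left, z up, the work surface at z = 0. Lengths are in m, angles in rad, forces in N, time in s.
With the tool pointing down it reaches from about 0.35 to 1 m from the base axis. Payload 7.1 kg.
Tool frame: the origin (TCP) lies at the very end of the fingers, on their centre line; the grasp point (between the pads) lies 19 mm behind it (grip_point_offset is the distance from the TCP to the grasp point, in m); z points along the fingers, y is the line along which they close (so a half turn about z gives the same grasp; the last joint's range is limited). The gripper opens to 85 mm and grips with 20 to 120 N. Pads are 22 mm wide; open, the fingers measure 114 mm over their backs; the gripper's body (76 mm by 85 mm) begins 54 mm behind the grasp point. The pads swing forward as they close: fully open they stand 13 mm farther back than shut.
Start: joints at [-1.352, 0.423, 1.63, -0, 1.089, -0.019], TCP at [0.147, -0.607, 0.231] pointing down, gripper open.
Joint ranges: [-3, 3], [-0.9, 2.11], [0.09, 2.58], [-1.31, 4.45], [0.11, 2.69], [-2.54, 2.54]. Speed limits (rad/s): [2.39, 2.39, 3.01, 3.14, 3.14, 3.14].

INTERFACE

Orientations are given as [roll, pitch, yaw] about the fixed x, y, z axes, in that order (R = Rz(yaw) Ry(pitch) Rx(roll)).
In Python, from bench import * gives the robot as it stands.
- The arm moves only by the shell command python3 -m inch 'ROWS'. ROWS is a JSON object of lists of equal length, an entry for each row: "rotation": the turn, a rotation vector about the tool's x, y, z in rad, a list of three; "linear": the shift along the tool's x, y, z in m, a list of three; "gripper": the opening in per cent of the stroke, from 0 (shut) to 100 (fully open). In form: {"rotation": [[ax, ay, az], ...], "linear": [[dx, dy, dz], ...], "gripper": [gripper, ...]}. A call has 1 to 12 rows; each row shifts and turns the commanded pose from where the row before left it, along the tool's axes as they then stand; what a row does not reach is not made up. A row lasts 1/12 s, in which the tool goes at most 41.7 mm and 7.16 degrees, less where a joint would pass 70% of its speed; a pose out of reach is approached as far as the arm can. A call with a gripper value outside its range is refused whole. The fingers move at their own pace and stop on an object; the grip force is fixed at half the most. Time passes only in rows, so rows that do not move let the fingers close. It gives the time, the measured TCP pose, the force, the opening and the grip force at its end, in the units of the state.
- state(): the state, without advancing time (a new reading comes with each control period).
- snapshot(name): name is "scene" or "top"; returns the picture (420x560x3 uint8, red, green, blue); there is no depth.
- get_calibration(name): a dict with "intrinsics" (3x3 intrinsics, pixels), "origin" and "orientation" of the camera in the world. Camera axes: x right, y up, looking along -z (the intrinsics and any distortion apply to the point x, -y, -z); pixel columns grow to the right and rows downward; lengths in m; the calibration is good to about 2 mm. A picture is of the moment at which its call begins. get_calibration takes no time and is no camera call.
- hand_in(): hands the job in; it is judged then, once.
Trained networks look in the newest picture that a camera, given by its name, has taken for a name from the list of things; names that differ only in an ending like _2 or _b are one class to them, and where a whole thing is asked for, a point or a joint stands for the part that bears it (a point fixed in the world has none). Each returns a list of dicts, best first, with "score" (0 to 1); they miss things now and then, are a little off and sometimes report something else, mostly with a low value. They report only what shows in the picture. A call takes as long as a camera call. They do not tell look-alikes from the thing itself.
- silhouettes(camera, query): "region" (420x560 bool, what is visible of it) and "bbox" ([left, top, right, bottom] in pixels, round what is visible of it).
- tip_of(camera, query): "location" ([column, row] in pixels: a listed point, or the origin of a listed thing).
The state is a dict: "clock": time; "joint_pos": joint angles; "dq": joint speeds; "effort": joint torques, N m; "position": TCP position; "tool_rot": TCP orientation; "wrist_force": force on the tool from outside, world axes, zero at the start; "wrist_torque": the same for the moment, N m; "grip_width": finger opening in m; "grasp_force": force on a finger pad.
Only numpy, scipy, OpenCV 4.12 (cv2) and the standard library are available. Lean on these libraries where they do the work, as an engineer would, in place of code of your own. Each camera call takes 0.05 s, during which the arm holds its last target. There are 200 camera calls.

TASK

In the cheese cellar two small wheels were left standing on edge, each on its own board, halfway through turning. Push each one over with the fingertips so that it comes to lie flat on its own board with the pale face up and the brown face down. Push gently, do not pinch or lift the cheeses, and leave the tally blocks, the jar and the brush where they are.

Things in the scene. Friction and masses are not known exactly. Their poses are not given: they have to be found in the camera images.
- cheese_a: cheese wheel, 110 mm across, 45 mm thick, 0.43 kg, one flat face pale cream (its +y axis points out of it), the other dark brown; origin at its centre. Starts on its rim within 12 mm of the middle of board_a, top 132 mm above the table, pale face to the board's +y end. A push of 1 to 3 N near the top tips it past 22 degrees and it falls flat; pushed low it may slide.
- cheese_b: cheese wheel, 110 mm across, 45 mm thick, 0.43 kg, one flat face pale cream (its +y axis points out of it), the other dark brown; origin at its centre. Starts on its rim within 12 mm of the middle of board_b, top 132 mm above the table, pale face to the board's -y end. A push of 1 to 3 N near the top tips it past 22 degrees and it falls flat; pushed low it may slide.
- board_a: a fixed pale wooden board lying on the table, 170 mm (x) by 330 mm (y) by 22 mm thick, origin at the centre of its underside. Two dark dowels, 12 mm thick and 30 mm long along y, to stop rolling, are fixed on its top at x = -37 mm and x = +37 mm, y = 0; the rest of the top is flat. cheese_a stands on it.
- board_b: a fixed pale wooden board lying on the table, 170 mm (x) by 330 mm (y) by 22 mm thick, origin at the centre of its underside. Two dark dowels, 12 mm thick and 30 mm long along y, to stop rolling, are fixed on its top at x = -37 mm and x = +37 mm, y = 0; the rest of the top is flat. cheese_b stands on it.
- tally_a: a loose blue painted wooden tally block, 30 x 30 x 24 mm high, origin at the centre of its underside, standing on board_a near one end, on the side of the cheese's pale face, beside the line of the push; to be left alone.
- tally_b: a loose red painted wooden tally block, 30 x 30 x 24 mm high, origin at the centre of its underside, standing on board_b near one end, on the side of the cheese's pale face, beside the line of the push; to be left alone.
- jar: a loose amber glass jar, 60 mm across, 90 mm high, origin at the centre of its underside, standing on the table beside board_a, beyond its far (+x) edge; to be left alone.
- brush: a loose hand brush lying on the table beside board_b, beyond its far (+x) edge, its length along its x axis, about 200 mm long, 20 mm high, origin under its middle; to be left alone.
Not all that is in view belongs to the job. Leave any pink look-alike of the cheese_b alone.

How it is judged:
By the outcome, as a careful person would: the job done as asked, in the order asked, and still so for the second after the job is handed in, with the robot touching nothing.
It also fails if it takes over 45 s, if anything falls off the work surface, if the arm or the gripper's body presses on something with over 40 N, if the wrist force passes 120 N, or if a joint passes its speed limit or range.

## Working session

There is one attempt and no reset: what is moved stays moved. The work goes in short steps, Python scripts to look and compute and a shell command to move; the robot and the scene stay as the last step left them, time stands still between calls to the robot, and variables do not carry over. Pictures are saved under pics/ and viewed, at most 10 in all, crops included, and the job is handed in when it is done.

```bash
mkdir -p pics
python3 - <<'E'
from bench import *
import cv2,numpy as np
for n in("scene","top"):
    im=snapshot(n); cv2.imwrite(f"pics/{n}0.png",im[:,:,::-1])
    c=get_calibration(n); print(n,c)
    for q in("cheese_a","board_a","tally_a","jar","brush"):
        for f,k in((tip_of,"location"),(silhouettes,"bbox")):
            print(q,[(np.round(d[k]).tolist(),round(d["score"],2)) for d in f(n,q)])
s=state();print(s["clock"],s["position"],s["tool_rot"])
E
```

```text
scene {'intrinsics': array([[467.71363149,   0.        , 271.05069165],
       [  0.        , 467.71363149, 215.12046964],
       [  0.        ,   0.        ,   1.        ]]), 'origin': array([0.97996253, 0.47084849, 0.89469234]), 'orientation': array([ 0.67491681, -0.01129856,  2.3619197 ])}
cheese_a [([415.0, 217.0], 0.89), ([206.0, 338.0], 0.86), ([336.0, 266.0], 0.82), ([219.0, 148.0], 0.76), ([309.0, 402.0], 0.64)]
cheese_a [([308.0, 241.0, 364.0, 292.0], 0.97), ([174.0, 313.0, 238.0, 365.0], 0.96), ([278.0, 375.0, 341.0, 419.0], 0.95), ([198.0, 127.0, 242.0, 174.0], 0.67), ([401.0, 194.0, 435.0, 242.0], 0.62)]
board_a [([218.0, 170.0], 0.65)]
board_a [([155.0, 122.0, 291.0, 218.0], 0.91), ([266.0, 217.0, 416.0, 368.0], 0.88)]
tally_a [([322.0, 228.0], 0.75), ([244.0, 196.0], 0.55)]
tally_a [([315.0, 219.0, 333.0, 238.0], 0.77)]
jar [([172.0, 192.0], 0.77)]
jar [([154.0, 159.0, 183.0, 198.0], 0.78)]
brush [([283.0, 304.0], 0.74)]
brush []
top {'intrinsics': array([[527.55075265,   0.        , 284.63483508],
       [  0.        , 527.55075265, 206.03138415],
       [  0.        ,
[... 362 characters left out ...]
), ([167.0, 299.0, 208.0, 345.0], 0.69), ([221.0, 83.0, 252.0, 128.0], 0.64), ([124.0, 107.0, 174.0, 142.0], 0.64)]
board_a [([203.0, 220.0], 0.59), ([380.0, 238.0], 0.56)]
board_a [([128.0, 174.0, 277.0, 272.0], 0.94), ([310.0, 197.0, 453.0, 285.0], 0.81)]
tally_a [([245.0, 250.0], 0.75), ([331.0, 228.0], 0.71), ([205.0, 216.0], 0.46)]
tally_a [([325.0, 221.0, 340.0, 235.0], 0.7), ([239.0, 244.0, 253.0, 257.0], 0.43)]
jar [([388.0, 188.0], 0.71)]
jar [([376.0, 170.0, 403.0, 199.0], 0.85)]
brush [([221.0, 176.0], 0.82)]
brush [([184.0, 155.0, 259.0, 188.0], 0.96), ([371.0, 215.0, 400.0, 259.0], 0.25)]
1.1 [ 0.1472426  -0.60739153  0.23130332] [-3.14156141e+00 -7.60937696e-06  2.37760079e-01]
```

View pics/scene0.png

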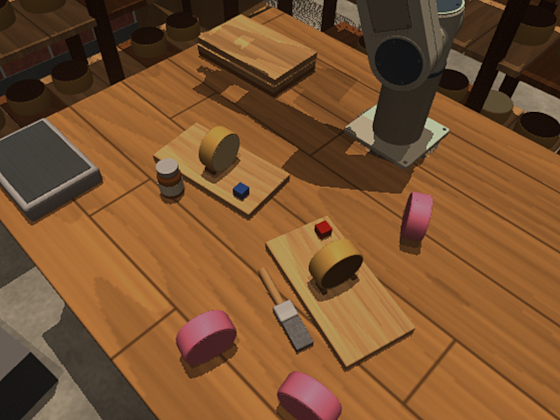

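View pics/top0.png

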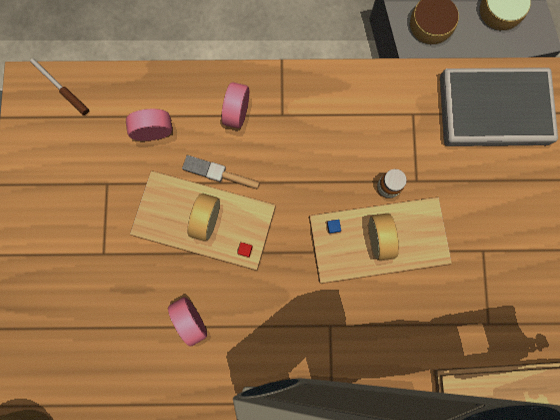

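Top view: board_a is on the right (cheese at 383,237, blue tally at 334,226, jar at 392,184). Board_b is on the left (cheese at 204,217, red tally at 245,250). Pink look-alikes stand elsewhere. Pale faces look towards the tallies, so I push from the tally side.

```bash
cat > h.py <<'E'
from bench import *
import cv2,numpy as np
from scipy.spatial.transform import Rotation as R
def unproj(n,px,z):
    c=get_calibration(n);px=np.atleast_2d(px).astype(float)
    d=np.c_[px,np.ones(len(px))]@np.linalg.inv(c["intrinsics"]).T*[1,-1,-1]
    d=d@R.from_euler("xyz",c["orientation"]).as_matrix().T
    return c["origin"]+d*((z-c["origin"][2])/d[:,2])[:,None]
def proj(n,P):
    c=get_calibration(n)
    p=((np.atleast_2d(P)-c["origin"])@R.from_euler("xyz",c["orientation"]).as_matrix())*[1,-1,-1]@c["intrinsics"].T
    return p[:,:2]/p[:,2:]
E
python3 - <<'E'
from h import *
snapshot("top")
bs=silhouettes("top","board_a"); cs=silhouettes("top","cheese_a")
for b in bs[:2]:
    ys,xs=np.nonzero(b["region"]); P=unproj("top",np.c_[xs,ys],.022)[:,:2]
    r=cv2.minAreaRect((P*1000).astype(np.float32)); print("board",r)
for c in cs[:5]:
    m=c["region"]; ys,xs=np.nonzero(m); P=(unproj("top",np.c_[xs,ys],.1)[:,:2]*1000)
    # fit cylinder model silhouette by hull
    from scipy.optimize import minimize
    def hull(v):
        t=np.linspace(0,2*np.pi,40);L=[]
        for s in(-.0225,.0225):
            x,y,z=.055*np.cos(t),s+0*t,.077+.055*np.sin(t)
            L.append(np.c_[v[0]+x*np.cos(v[2])-y*np.sin(v[2]),v[1]+x*np.sin(v[2])+y*np.cos(v[2]),z])
        h=cv2.convexHull(proj("top",np.vstack(L)).astype(np.float32))
        k=np.zeros((1680,2240),np.uint8);cv2.fillPoly(k,[np.round(h*4).astype(int)],1);return cv2.resize(k.astype(np.float32),(560,420),interpolation=cv2.INTER_AREA)
    p0=np.array([xs.mean(),ys.mean()]);w=unproj("top",p0,.085)[0]
    f=lambda v:np.abs(hull(v)-m).sum()
    if w[0]>.35 and abs(w[1])<.4:
        best=min((minimize(f,[w[0],w[1],a],method="Nelder-Mead",options=dict(initial_simplex=[[w[0],w[1],a],[w[0]+.01,w[1],a],[w[0],w[1]+.01,a],[w[0],w[1],a+.15]])) for a in(-.3,0,.3)),key=lambda r:r.fun)
        print("cheese",best.x,best.fun,m.sum(),p0)
for q,pp in(("tally",[[334,226],[245,250]]),):print(q,unproj("top",pp,.046))
print("jar",unproj("top",[[394,181]],.09)); s=state();print(s["position"],s["tool_rot"])
E
```

```text
board ((511.5515441894531, 207.51083374023438), (333.3060607910156, 174.38720703125), 73.8981704711914)
board ((457.57342529296875, -231.81396484375), (170.10549926757812, 329.95489501953125), 7.843562126159668)
cheese [ 0.73870591  0.33522851 -1.48894391] 111.4375 1249 [148.17614091 124.88070456]
cheese [ 0.78830239  0.12083893 -0.24254256] 62.75 1029 [235.09718173 105.37026239]
cheese [ 0.50796174  0.19512392 -0.26463888] 50.5 1150 [203.28869565 217.07652174]
cheese [ 0.45618645 -0.23038133  0.11590036] 68.375 1173 [383.18158568 237.21568627]
tally [[ 0.48912396 -0.11791488  0.046     ]
 [ 0.43250595  0.09944954  0.046     ]]
jar [[ 0.59052341 -0.26029012  0.09      ]]
[ 0.14727631 -0.60738635  0.23131239] [-3.14156547e+00 -1.49417874e-05  2.37823441e-01]
```

```bash
python3 -m inch '{"rotation":[[0,0,0.111],[0,0,0],[0,0,0],[0,0,0],[0,0,0],[0,0,0],[0,0,0],[0,0,0],[0,0,0],[0,0,0],[0,0,0],[0,0,0]],"linear":[[0,0,0],[0.015,-0.017,0],[0.015,-0.017,0],[0.015,-0.017,0],[0.015,-0.017,0],[0.015,-0.017,0],[0.015,-0.017,0],[0.015,-0.017,0],[0.015,-0.017,0],[0.015,-0.017,0],[0.015,-0.017,0],[0.015,-0.017,0]],"gripper":[0,0,0,0,0,0,0,0,0,0,0,0]}'; python3 -m inch '{"rotation":[[0,0,0],[0,0,0],[0,0,0],[0,0,0],[0,0,0],[0,0,0],[0,0,0],[0,0,0],[0,0,0],[0,0,0],[0,0,0],[0,0,0]],"linear":[[0.015,-0.017,0],[0.015,-0.017,0],[0.015,-0.017,0],[0.015,-0.017,0],[0.015,-0.017,0],[0.015,-0.017,0],[0.015,-0.017,0],[0.015,-0.017,0],[0.015,-0.017,0],[0.015,-0.017,0],[0.015,-0.017,0],[0,0,0]],"gripper":[0,0,0,0,0,0,0,0,0,0,0,0]}'
```

```text
clock: 2.25
position: [0.2878, -0.4001, 0.2315]
tool_rot: [3.141, -0.0, 0.127]
wrist_force: [0.3, -0.3, -0.2]
grip_width: -0.0001
grasp_force: 0.0
clock: 3.25
position: [0.429, -0.1925, 0.2316]
tool_rot: [-3.141, -0.001, 0.129]
wrist_force: [-0.8, -0.8, -0.2]
grip_width: -0.0001
grasp_force: 0.0
```

```bash
python3 -m inch '{"rotation":[[0,0,0],[0,0,0],[0,0,0],[0,0,0],[0,0,0],[0,0,0],[0,0,0],[0,0,0],[0,0,0],[0,0,0]],"linear":[[0.011,-0.012,0],[0.011,-0.012,0],[0,0,0],[0,0,0.019],[0,0,0.019],[0,0,0.019],[0,0,0.019],[0,0,0.019],[0,0,0.019],[0,0,0]],"gripper":[0,0,0,0,0,0,0,0,0,0]}'
python3 - <<'E'
from h import *
im=snapshot("scene");cv2.imwrite("pics/a1.png",cv2.resize(im[90:250,120:340,::-1],None,fx=3.5,fy=3.5))
E
```

```text
clock: 4.08
position: [0.4436, -0.168, 0.1146]
tool_rot: [-3.139, 0.005, 0.127]
wrist_force: [-0.2, 0.3, 0.0]
grip_width: 0.0003
grasp_force: 0.0
```

View pics/a1.png

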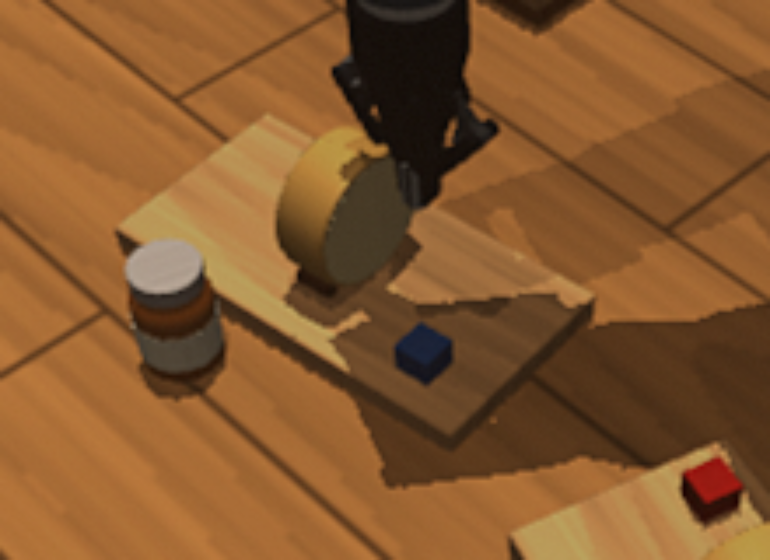

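The closed fingertips stand about 25 mm clear of cheese_a's pale (shadowed) face at crop (380,220), tally at (425,352) well beside. I push slowly.

```bash
python3 -m inch '{"rotation":[[0,0,0],[0,0,0],[0,0,0],[0,0,0],[0,0,0],[0,0,0],[0,0,0]],"linear":[[0.004,0.003,0],[0,0.004,0],[0,0.004,0],[0,0.004,0],[0,0.004,0],[0,0.004,0],[0,0.004,0]],"gripper":[0,0,0,0,0,0,0]}'; python3 -m inch '{"rotation":[[0,0,0],[0,0,0],[0,0,0],[0,0,0]],"linear":[[0,0.004,0],[0,0.004,0],[0,0.004,0],[0,0.004,0]],"gripper":[0,0,0,0]}';  python3 -m inch '{"rotation":[[0,0,0],[0,0,0],[0,0,0],[0,0,0]],"linear":[[0,0.004,0],[0,0.004,0],[0,0.004,0],[0,0.004,0]],"gripper":[0,0,0,0]}'
python3 - <<'E'
from h import *
im=snapshot("scene");cv2.imwrite("pics/a2.png",cv2.resize(im[90:250,120:340,::-1],None,fx=3.5,fy=3.5))
E
```

```text
clock: 4.72
position: [0.4536, -0.1949, 0.1176]
tool_rot: [3.141, -0.0, 0.127]
wrist_force: [0.5, 1.8, -0.0]
grip_width: 0.0002
grasp_force: 0.4
clock: 5.05
position: [0.4555, -0.2106, 0.1173]
tool_rot: [-3.142, 0.0, 0.127]
wrist_force: [0.2, 2.3, 1.3]
grip_width: -0.0003
grasp_force: 0.4
clock: 5.38
position: [0.4576, -0.2265, 0.1173]
tool_rot: [3.142, -0.0, 0.127]
wrist_force: [-0.2, 0.3, 0.5]
grip_width: -0.0
grasp_force: 0.1
```

View pics/a2.png

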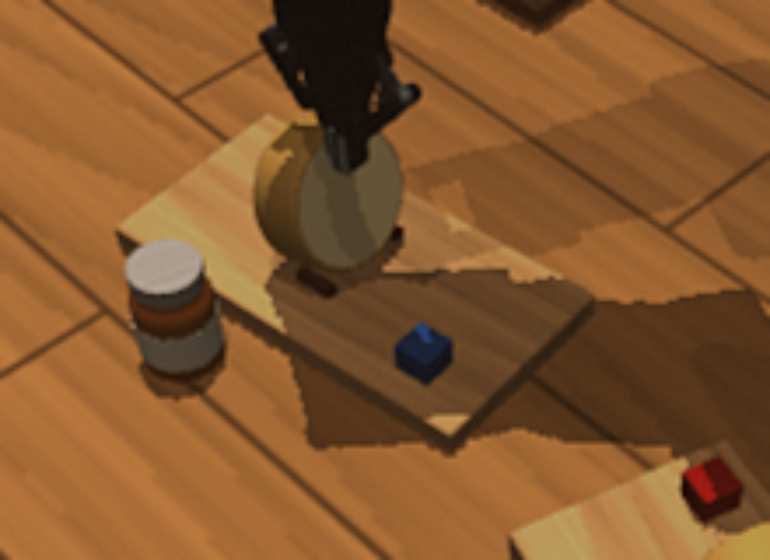

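Cheese_a leans about 20° with its lower edge between the dowels (crop 315,280 and 395,240). I continue the push.

```bash
python3 -m inch '{"rotation":[[0,0,0],[0,0,0],[0,0,0],[0,0,0],[0,0,0],[0,0,0]],"linear":[[0,0.004,0],[0,0.004,0],[0,0.004,0],[0,0.004,0],[0,0,0],[0,0,0]],"gripper":[0,0,0,0,0,0]}'
python3 - <<'E'
from h import *
im=snapshot("scene");cv2.imwrite("pics/a3.png",cv2.resize(im[90:250,120:340,::-1],None,fx=3.5,fy=3.5))
E
```

```text
clock: 5.93
position: [0.4595, -0.2422, 0.1173]
tool_rot: [-3.142, 0.0, 0.126]
wrist_force: [-0.8, 0.4, 0.2]
grip_width: 0.0003
grasp_force: 0.0
```

View pics/a3.png

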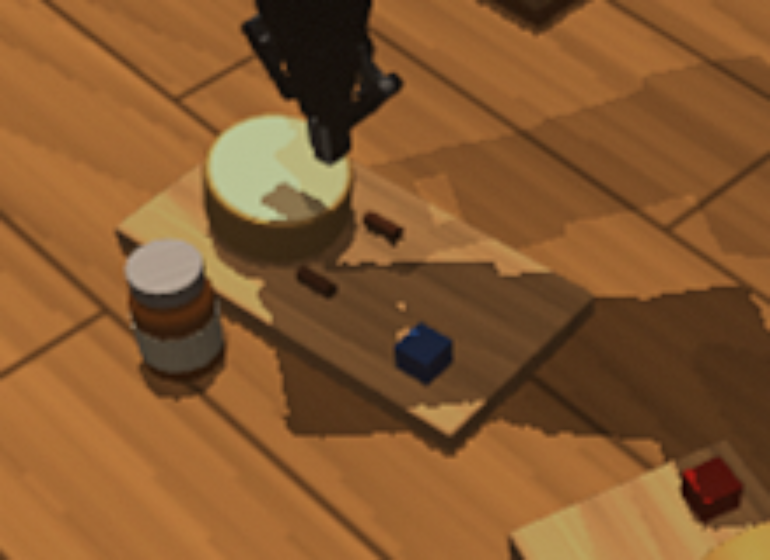

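Cheese_a lies flat with the pale face up at crop (278,170); tally and jar are unmoved. Next is cheese_b: rise, turn, cross over.

```bash
python3 -m inch '{"rotation":[[0,0,0],[0,0,0],[0,0,0],[0,0,0],[0,0,0.099],[0,0,0.099],[0,0,0.099],[0,0,0.099],[0,0,0],[0,0,0],[0,0,0],[0,0,0]],"linear":[[0,0,-0.022],[0,0,-0.022],[0,0,-0.022],[0,0,-0.022],[0,0,0],[0,0,0],[0,0,0],[0,0,0],[-0.004,-0.0205,0],[-0.004,-0.0205,0],[-0.004,-0.0205,0],[-0.004,-0.0205,0]],"gripper":[0,0,0,0,0,0,0,0,0,0,0,0]}'; python3 -m inch '{"rotation":[[0,0,0],[0,0,0],[0,0,0],[0,0,0],[0,0,0],[0,0,0],[0,0,0],[0,0,0],[0,0,0],[0,0,0],[0,0,0]],"linear":[[-0.004,-0.0205,0],[-0.004,-0.0205,0],[-0.004,-0.0205,0],[-0.004,-0.0205,0],[-0.004,-0.0205,0],[-0.004,-0.0205,0],[-0.004,-0.0205,0],[-0.004,-0.0205,0],[-0.004,-0.0205,0],[-0.004,-0.0205,0],[0,0,0]],"gripper":[0,0,0,0,0,0,0,0,0,0,0]}'
```

```text
clock: 6.98
position: [0.4657, -0.1577, 0.2053]
tool_rot: [-3.142, 0.0, -0.27]
wrist_force: [0.1, -0.3, -0.0]
grip_width: 0.0004
grasp_force: 0.0
clock: 7.9
position: [0.4819, 0.0523, 0.2054]
tool_rot: [-3.141, -0.0, -0.267]
wrist_force: [0.6, 0.3, 0.5]
grip_width: 0.0001
grasp_force: 0.0
```

```bash
python3 -m inch '{"rotation":[[0,0,0],[0,0,0],[0,0,0],[0,0,0],[0,0,0],[0,0,0],[0,0,0],[0,0,0],[0,0,0],[0,0,0]],"linear":[[-0.003,-0.02,0],[-0.003,-0.02,0],[-0.003,-0.02,0],[-0.003,-0.02,0],[0,0,0],[0,0,0.022],[0,0,0.022],[0,0,0.022],[0,0,0.022],[0,0,0]],"gripper":[0,0,0,0,0,0,0,0,0,0]}'
python3 - <<'E'
from h import *
im=snapshot("scene");cv2.imwrite("pics/b1.png",cv2.resize(im[200:370,220:440,::-1],None,fx=3.5,fy=3.5))
E
```

```text
clock: 8.73
position: [0.4888, 0.1285, 0.114]
tool_rot: [3.138, 0.006, -0.269]
wrist_force: [-1.6, -0.3, -0.7]
grip_width: 0.0
grasp_force: 0.0
```

View pics/b1.png

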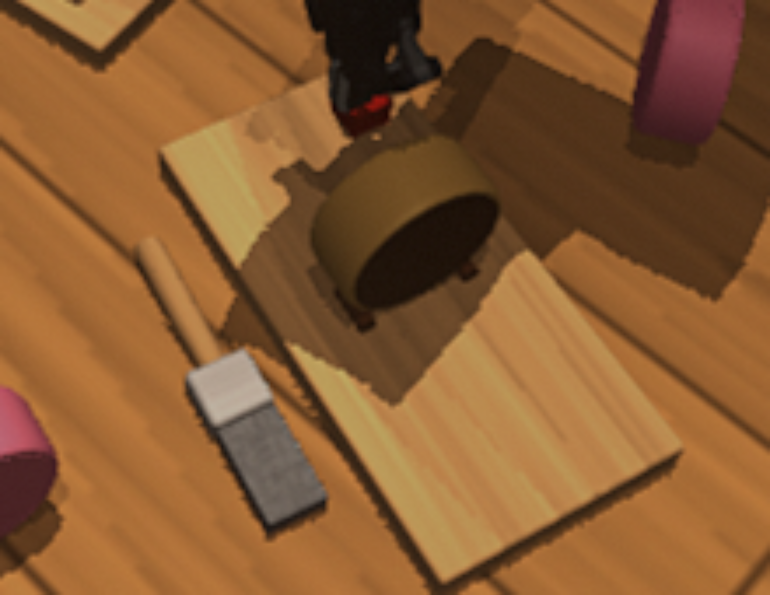

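Fingertips are behind cheese_b; brown face points to board +y, the tally at (365,112) is well below the tool. Push.

```bash
python3 -m inch '{"rotation":[[0,0,0],[0,0,0],[0,0,0],[0,0,0],[0,0,0],[0,0,0],[0,0,0]],"linear":[[0,-0.004,0],[0,-0.004,0],[0,-0.004,0],[0,-0.004,0],[0,-0.004,0],[0,-0.004,0],[0,-0.004,0]],"gripper":[0,0,0,0,0,0,0]}'; python3 -m inch '{"rotation":[[0,0,0],[0,0,0],[0,0,0],[0,0,0]],"linear":[[0,-0.004,0],[0,-0.004,0],[0,-0.004,0],[0,-0.004,0]],"gripper":[0,0,0,0]}';  python3 -m inch '{"rotation":[[0,0,0],[0,0,0],[0,0,0],[0,0,0]],"linear":[[0,-0.004,0],[0,-0.004,0],[0,-0.004,0],[0,-0.004,0]],"gripper":[0,0,0,0]}'
python3 -m inch '{"rotation":[[0,0,0],[0,0,0],[0,0,0],[0,0,0],[0,0,0],[0,0,0]],"linear":[[0,-0.004,0],[0,-0.004,0],[0,-0.004,0],[0,-0.004,0],[0,0,0],[0,0,0]],"gripper":[0,0,0,0,0,0]}'
python3 - <<'E'
from h import *
im=snapshot("scene");cv2.imwrite("pics/b2.png",cv2.resize(im[200:370,220:440,::-1],None,fx=3.5,fy=3.5))
E
```

```text
clock: 9.37
position: [0.4993, 0.1575, 0.1176]
tool_rot: [-3.141, -0.0, -0.269]
wrist_force: [1.0, -0.3, 0.2]
grip_width: -0.0003
grasp_force: 0.0
clock: 9.7
position: [0.5033, 0.1726, 0.1173]
tool_rot: [3.141, 0.0, -0.269]
wrist_force: [0.9, -0.1, 1.6]
grip_width: -0.0
grasp_force: 0.5
clock: 10.03
position: [0.5077, 0.1882, 0.1173]
tool_rot: [-3.142, -0.0, -0.269]
wrist_force: [0.7, -0.7, 0.3]
grip_width: -0.0002
grasp_force: 0.2
clock: 10.53
position: [0.5118, 0.2034, 0.1173]
tool_rot: [3.142, 0.0, -0.269]
wrist_force: [-0.8, 0.0, -0.8]
grip_width: -0.0002
grasp_force: 0.0
```

View pics/b2.png

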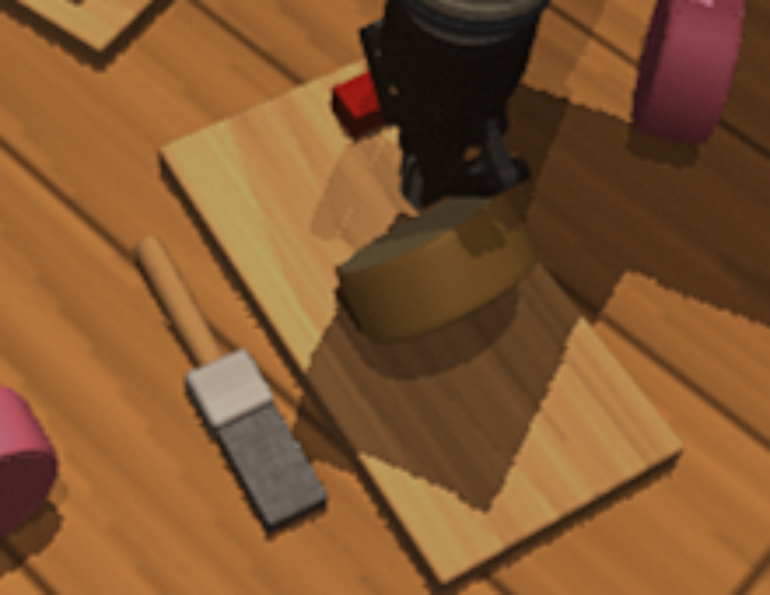

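Cheese_b is in the middle of falling (crop 440,270). I let time pass, then retreat upwards.

```bash
python3 -m inch '{"rotation":[[0,0,0],[0,0,0],[0,0,0],[0,0,0],[0,0,0],[0,0,0]],"linear":[[0,0,0],[0,0,0],[0,0,0],[0,0,0],[0,0,0],[0,0,0]],"gripper":[0,0,0,0,0,0]}'
python3 - <<'E'
from h import *
im=snapshot("scene");cv2.imwrite("pics/b3.png",cv2.resize(im[200:370,220:440,::-1],None,fx=3.5,fy=3.5))
E
```

```text
clock: 11.08
position: [0.5118, 0.2031, 0.1173]
tool_rot: [3.142, 0.0, -0.269]
wrist_force: [-0.5, -0.1, 1.1]
grip_width: 0.0002
grasp_force: 0.0
```

View pics/b3.png

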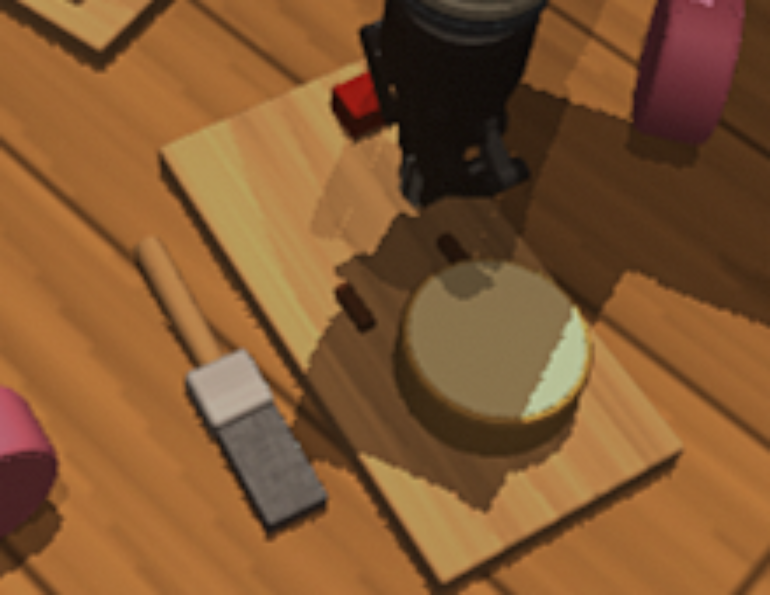

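Cheese_b is flat, pale face up, at (495,345), clear of the dowels. I retreat straight up and take one final look.

```bash
python3 -m inch '{"rotation":[[0,0,0],[0,0,0],[0,0,0],[0,0,0],[0,0,0],[0,0,0],[0,0,0],[0,0,0],[0,0,0]],"linear":[[0,0,-0.02],[0,0,-0.02],[0,0,-0.02],[0,0,-0.02],[0,0,-0.02],[0,0,-0.02],[0,0,0],[0,0,0],[0,0,0]],"gripper":[0,0,0,0,0,0,0,0,0]}'
python3 - <<'E'
from h import *
cv2.imwrite("pics/end.png",snapshot("scene")[:,:,::-1])
E
```

```text
clock: 11.88
position: [0.5113, 0.203, 0.2367]
tool_rot: [3.141, 0.001, -0.269]
wrist_force: [-0.5, -0.2, -0.1]
grip_width: 0.0004
grasp_force: 0.0
```

View pics/end.png

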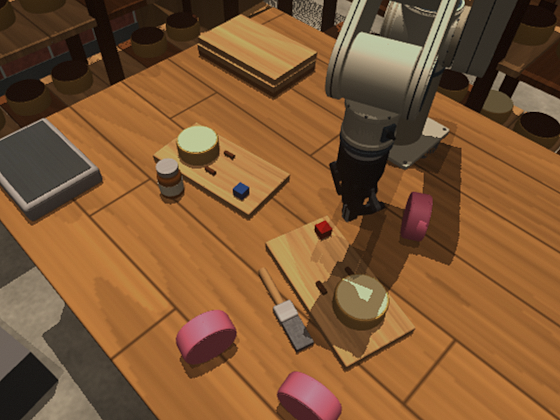

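Both cheeses lie flat, pale face up (198,145 and 360,302); everything else is where it was.

```bash
python3 -c "
from bench import *
print(hand_in())"
```

```text
the job is handed in; nothing more can be done
None
```

Both cheeses were pushed over and lie flat on their own boards, pale face up; the tally blocks, jar and brush look unmoved in the last picture, and the job was handed in at about 12 s.

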